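# Seat a micro-section in the photo stand and hold the lighting glass at 45 degrees

### The job

Put the resin mount that stands on the desk into the round recess of the photo stand, press it down until its top is flush with the block round it, and let go of it. Then take the hinged glass by its wire handle, bring it forward off its back stop to 45 degrees above level, where it throws the lamp's light straight down on the section, and finish while still holding it there for the picture. The glass has no stay: do not let it fall shut on the section, and leave the bottles, the loupe and the tweezers where they are.

Things in the scene. Friction and masses are not known exactly. Their poses are not given: they have to be found in the camera images.
- mount: The resin mount to photograph: a beige cast puck, 30.2 mm across, 17 mm high, about 15 g, with a thin dark section line in its top face; it stands upright on the desk to the left or right of the stand. Origin: centre of its underside; z up. (Similar pucks in a grey rack and on a blue board, far left and at the back, are not meant.)
- stand: The photo stand, fixed to the desk: a dark base plate 195 x 110 mm, 12 mm high, carrying a lamp at one end, a bored bare-metal block and a hinged glass at the other. Origin: on the axis of the round recess, at desk level; z up, x from the lamp towards the hinge. Two hinge cheeks stand at x = 29 to 51 mm, y = +-44 to +-53 mm, up to 54 mm above the desk; the base spans x = -143 to 52 mm.
- recess (a point): Centre of the mouth of the round recess, in the plane of the flat top of the bare-metal block (38 mm above the desk; block 56 x 84 mm along the stand's x and y, centred here). The recess is 32 mm across with a small chamfer; inside is a flat black seat that a mount stands on.
- seat (a joint): How far the seat in the recess has been pressed down, m, 0 to 0.008. It sits stiffly: it takes about 5 N to push it down and it stays where it is left, so a mount set in the recess stands up to 8 mm proud of the block until it is pressed. At 0.008, its lower stop, the top of the mount is flush with the top of the block.
- glass_frame (a joint): Angle of the hinged glass, rad: 0 lying level over the recess, 0.785 at 45 degrees, 2.094 (120 degrees) leaning back on its stop, where it starts. It swings freely: forward of upright it falls shut unless held. The glass: a clear pane in an bare-metal frame, 84 mm wide, 5 mm thick, reaching 85 mm from the hinge axis, with a wire handle on its free edge; about 0.16 kg.
- bail (a point): Middle of the handle's rod: a straight steel rod 9 mm thick, parallel to the hinge, 114 mm from the hinge axis in the plane of the glass. 54 mm of it lies clear between its two side wires; there is 24 mm of open space between the rod and the frame. Being round, it can turn between the fingers.
- hinge_line (a point): Middle of the hinge axis: in the stand's frame at x = 36 mm, z = 46 mm above the desk; the axis runs along the stand's y.
- etchant: Brown dropper bottle with a black cap, 34 mm across, 78 mm high; stands on the other side of the stand from the mount. Origin: centre of its underside. To be left alone.
- alcohol: Clear-white bottle with a red cap, 42 mm across, 105 mm high, at the back on the right. Origin: centre of its underside. To be left alone.
- loupe: Small folding loupe, 28 x 44 x 19 mm, lying at the back on the left. Origin: centre of its underside. To be left alone.
- tweezers: Steel tweezers, 118 mm long, lying in front on the left. Origin: centre of its underside. To be left alone.
- lamp (a point): Centre of the lamp, a black box 44 mm wide and high with cooling fins and a lens barrel looking over the block, on a stem: in the stand's frame at x = -112 mm, reaching from -137 to -92 mm; its top is 104 mm above the desk, its small switch 107 mm.

How it is judged (in metres and radians):
On the way:
1. the mount sits in the recess, pressed flush with the block's top, and has been let go (z of mount in the frame of stand between 0.0198 and 0.0224 m and horizontal distance between mount and recess below 0.0025 m and angle between mount's own z axis and vertical below 0.07 rad and contact force between the fingers and mount below 0.05 N), for 0.3 s.
At the end, for the whole second after the job is handed in: The mount sits in the recess, flush with the block within about 1.3 mm, centred within 2.5 mm and level; the glass stands at 45 degrees, within 5, at rest, carried by the fingers (over 0.3 N) at the handle's rod (TCP within 45 mm of its middle) and by nothing else (z of mount in the frame of stand between 0.0198 and 0.0224 m and horizontal distance between mount and recess below 0.0025 m and angle between mount's own z axis and vertical below 0.07 rad and value of joint seat above 0.0068 m and value of joint glass_frame between 0.698 and 0.873 rad and velocity of joint glass_frame between -0.05 and 0.05 rad/s and contact force between the fingers and glass_frame above 0.3 N and contact force between glass_frame and mount below 0.05 N and contact force between glass_frame and etchant below 0.05 N and contact force between glass_frame and alcohol below 0.05 N and contact force between glass_frame and loupe below 0.05 N and contact force between glass_frame and tweezers below 0.05 N and distance between the grasp point and bail below 0.045 m); the arm keeps its last pose, push and grip.
It fails at once if the glass falls or is pushed down to below 20 degrees (value of joint glass_frame below 0.35 rad).
It fails at once if the etchant is shifted by more than 20 mm (distance of etchant from where it was at the start of the episode above 0.02 m).
It fails at once if the alcohol is shifted by more than 20 mm (distance of alcohol from where it was at the start of the episode above 0.02 m).
It fails at once if the loupe is shifted by more than 20 mm (distance of loupe from where it was at the start of the episode above 0.02 m).
It fails at once if the tweezers is shifted by more than 20 mm (distance of tweezers from where it was at the start of the episode above 0.02 m).
It also fails if it takes over 61 s, if anything falls off the work surface, if the arm or the gripper's body presses on something with over 40 N, if the wrist force passes 120 N, or if a joint passes its speed limit or range.

### The arm

A 7-joint arm with a two-finger parallel gripper is mounted at the origin on a cart in front of the work surface, level with it; the furniture and walls round the work are solid. World frame = base frame: x ahead of the robot, y to its left, z up, the work surface at z = 0. Lengths are in m, angles in degrees, forces in N, time in s.
With the tool pointing down it reaches from about 0.425 to 0.875 m from the base axis. Payload 4.7 kg.
Tool frame: the origin (TCP) lies between the finger pads, 19 mm behind the fingertips; this is the grasp point; z points along the fingers, y is the line along which they close (so a half turn about z gives the same grasp; the last joint's range is limited). The gripper opens to 87 mm and grips with 3 to 60 N. Pads are 19 mm wide; open, the fingers measure 117 mm over their backs; the gripper's body (75 mm by 190 mm) begins 51 mm behind the grasp point.
Start: joints at [-63.879, 18.392, -4.016, 83.108, 1.295, 78.541, -3.26], TCP at [0.278, 0.588, 0.241] pointing down, gripper open.
Joint ranges: [-163.93, 163.93], [-17.29, 119.83], [-79.2, 71.16], [3.27, 140.29], [-89.18, 269.18], [5.43, 117.66], [-154.24, 154.24]. Speed limits (degrees/s): [147.25, 147.25, 180, 180, 180, 180, 180].

### API

Orientations are given as [roll, pitch, yaw] about the fixed x, y, z axes, in that order (R = Rz(yaw) Ry(pitch) Rx(roll)).
In Python, from cell import sensors, vision, workorder gives the robot as it stands.
- The arm moves only by the tool drive_tool, never from a script. Its argument "moves" is a list of rows, each an object of numbers: "x", "y", "z": the shift along the tool's x, y, z in mm; "rx", "ry", "rz": the turn, a rotation vector about the tool's x, y, z in rad; "fingers": the closure, from -1 (fully open) to 1 (shut). In form: [{"x": .., "y": .., "z": .., "rx": .., "ry": .., "rz": .., "fingers": ..}, ...]. A call has 1 to 20 rows; each row is the pose to reach, as a shift and turn from the pose commanded when the call began, along the tool's axes at that moment; what a row does not reach only later rows make up. A row lasts 1/8 s, in which the tool goes at most 62.5 mm and 10.7 degrees, less where a joint would pass 70% of its speed; a pose out of reach is approached as far as the arm can. A call with a gripper value outside its range is refused whole. The fingers move at their own pace and stop on an object; "force" is the grip in N (left out, the last holds). Time passes only in rows, so rows that repeat a pose let the fingers close. It gives the time, the measured TCP pose, the force, the opening and the grip force at its end, in the units of the state.
- sensors.get_obs(): the state, without advancing time (a new reading comes with each control period).
- vision.read_camera(name): name is "scene" or "top" or "wrist"; returns a dict with "image" (384x512x3 uint8, red, green, blue), "fx", "fy", "cx", "cy" (pixels), "R" (3x3) and "t" (3): a world point X has camera coordinates R X + t. Camera axes: x right, y down, z forward; pixel columns grow to the right and rows downward; lengths in m; the calibration is good to about 2 mm. A picture is of the moment at which its call begins. There is no depth.
- workorder.sign_off(): hands the job in; it is judged then, once.
The state is a dict: "time_s": time; "qpos": joint angles; "joint_velocities": joint speeds; "effort": joint torques, N m; "tool_pos": TCP position; "tool_rot": TCP orientation; "force": force on the tool from outside, world axes, zero at the start; "wrist_torque": the same for the moment, N m; "grip_width": finger opening in m; "grasp_force": force on a finger pad.
Only numpy, scipy, OpenCV 4.12 (cv2) and the standard library are available. Lean on these libraries where they do the work, as an engineer would, in place of code of your own. Each camera call takes 0.05 s, during which the arm holds its last target. There are 200 camera calls.

## Working session

There is one attempt and no reset: what is moved stays moved. The work goes in short steps, Python scripts to look and compute and a tool call to move; the robot and the scene stay as the last step left them, time stands still between calls to the robot, and variables do not carry over. Pictures are saved under pics/ and viewed, at most 12 in all, crops included, and the job is handed in when it is done.

Besides the shell and the picture viewer there is one more tool, called after "Emit:" in YAML: its name, and indented under it one key for each argument. drive_tool: Moves the arm, as the interface text tells. Its arguments: {"type":"object","properties":{"moves":{"type":"array"},"force":{"type":"number"}},"required":["moves"]}

```bash
ls; mkdir -p pics; python3 - <<'E'
from cell import sensors, vision
import cv2
o=sensors.get_obs(); print(o['time_s'],o['tool_pos'],o['tool_rot'],o['grip_width'])
for n in ['scene','top']:
    c=vision.read_camera(n); cv2.imwrite(f'pics/{n}0.png',c['image'][:,:,::-1]); print(n,c['fx'],c['cx'],c['cy'],c['R'],c['t'])
E
```

```text
pics
0.0 [0.27775132 0.58711146 0.24017644] [-1.79893533e+02  6.30328230e-03  1.54690076e+02] 0.08704433271425087
scene 369.4384505567885 250.94275427212398 190.82143332527122 [[ 0.85152261 -0.52408313  0.01568828]
 [-0.26147214 -0.45039096 -0.8536863 ]
 [ 0.45446845  0.72283114 -0.52055123]] [-0.44956758  0.20155048  1.10553751]
top 378.3738035732346 255.52622936345472 196.26298851789676 [[-2.04729522e-02 -9.99783868e-01 -3.61605387e-03]
 [-9.88178735e-01  2.07846732e-02 -1.51890704e-01]
 [ 1.51933034e-01  4.63656421e-04 -9.88390681e-01]] [0.01775764 0.54319565 1.10052397]
```

View pics/scene0.png

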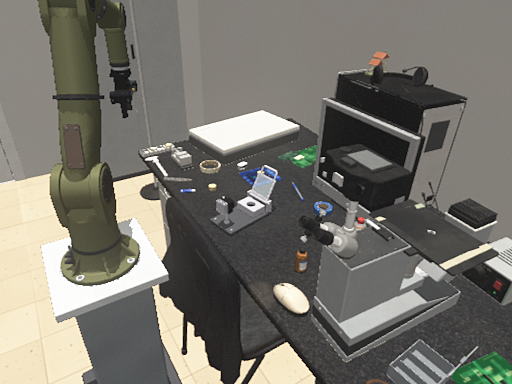

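View pics/top0.png

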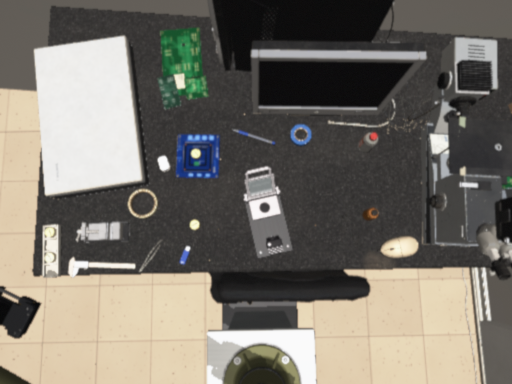

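The scene view shows the stand mid-desk with its hinge away from the robot. In the top view, the recess is at about (265,208), the mount at (194,225) and the etchant at (372,213).

```bash
cat > h.py <<'E'
import numpy as np, cv2
from cell import sensors, vision
from scipy.spatial.transform import Rotation as Ro
def ray(c,u,v,z):
    d=c['R'].T@np.array([(u-c['cx'])/c['fx'],(v-c['cy'])/c['fy'],1]); o=-c['R'].T@c['t']
    return o+d*(z-o[2])/d[2]
def proj(c,X):
    p=c['R']@np.asarray(X)+c['t']; return np.array([c['fx']*p[0]/p[2]+c['cx'],c['fy']*p[1]/p[2]+c['cy']])
def tool():
    o=sensors.get_obs(); return np.array(o['tool_pos']),Ro.from_euler('xyz',o['tool_rot'],degrees=True)
def blobs(img,lo,hi,amin=15):
    m=cv2.inRange(cv2.cvtColor(img,cv2.COLOR_RGB2HSV),lo,hi)
    n,_,s,ce=cv2.connectedComponentsWithStats(m)
    return [(ce[i].round(2),s[i].tolist()) for i in range(1,n) if s[i,4]>=amin]
E
python3 - <<'E'
from h import *
c=vision.read_camera('top'); im=c['image']
cr=im[150:270,170:310]; cv2.imwrite('pics/crop.png',cv2.resize(cr,None,fx=5,fy=5,interpolation=cv2.INTER_CUBIC)[:,:,::-1])
h=cv2.cvtColor(im,cv2.COLOR_RGB2HSV); print(h[225,194],h[208,265],h[215,255])
print(ray(c,194,225,.017),ray(c,265,208,.038),ray(c,280,247,.012))
E
```

```text
[ 30  37 246] [170  12  66] [  0   2 250]
[0.46250221 0.19593146 0.017     ] [ 0.50761648 -0.02132223  0.038     ] [ 0.39071262 -0.06455278  0.012     ]
```

View pics/crop.png

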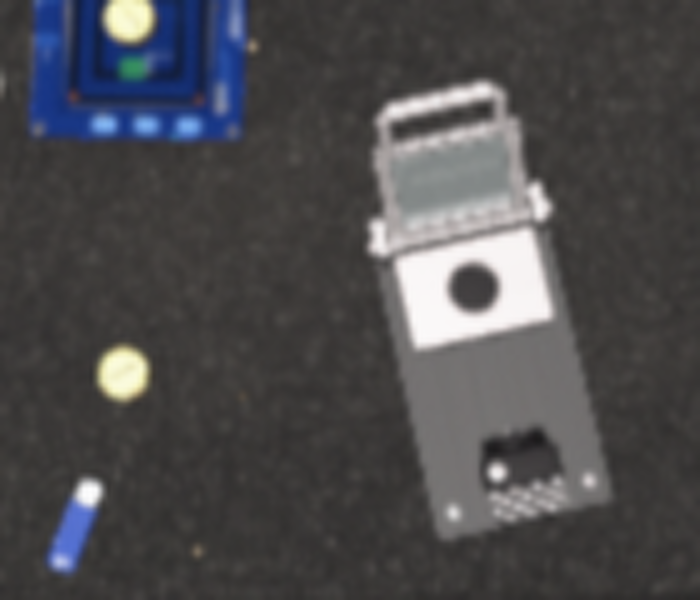

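```bash
cat >> h.py <<'E'
def plan(pos,yaw,roll=180,pitch=0):
    p,R=tool(); T=Ro.from_euler('xyz',[roll,pitch,yaw],degrees=True)
    print('shift mm',(R.inv().apply(np.asarray(pos)-p)*1000).round(1),'rotvec',(R.inv()*T).as_rotvec().round(4))
E
python3 - <<'E'
from h import *
c=vision.read_camera('top'); im=c['image']
for b in blobs(im[150:270,170:310],(20,25,150),(40,255,255)): print('beige',b,ray(c,b[0][0]+170,b[0][1]+150,.017))
P=lambda u,v,z: ray(c,170+u/5-.4,150+v/5-.4,z)
print('recess',P(473,287,.038)); a=P(453,513,.012);b=P(588,481,.012); d=b-a; print('yaw',np.degrees(np.arctan2(d[1],d[0]))+90)
plan([.4625,.196,.17],13)
E
```

```text
beige (array([25.37,  3.34]), [21, 0, 10, 8, 70]) [0.68754214 0.19258051 0.017     ]
beige (array([24.21, 74.2 ]), [20, 69, 10, 11, 81]) [0.46493067 0.19530083 0.017     ]
recess [ 0.51070129 -0.01898517  0.038     ]
yaw 12.017635503262184
shift mm [-334.2 -274.7   70.9] rotvec [-4.0000e-04  1.6000e-03  2.4729e+00]
```

Emit:
drive_tool:
  moves:
    - {"x": -334,"y": -273,"z": 70,"rx": 0,"ry": 0,"rz": 2.478,"fingers": -1}
    - {"x": -334,"y": -273,"z": 70,"rx": 0,"ry": 0,"rz": 2.478,"fingers": -1}
    - {"x": -334,"y": -273,"z": 70,"rx": 0,"ry": 0,"rz": 2.478,"fingers": -1}
    - {"x": -334,"y": -273,"z": 70,"rx": 0,"ry": 0,"rz": 2.478,"fingers": -1}
    - {"x": -334,"y": -273,"z": 70,"rx": 0,"ry": 0,"rz": 2.478,"fingers": -1}
    - {"x": -334,"y": -273,"z": 70,"rx": 0,"ry": 0,"rz": 2.478,"fingers": -1}
    - {"x": -334,"y": -273,"z": 70,"rx": 0,"ry": 0,"rz": 2.478,"fingers": -1}
    - {"x": -334,"y": -273,"z": 70,"rx": 0,"ry": 0,"rz": 2.478,"fingers": -1}
    - {"x": -334,"y": -273,"z": 70,"rx": 0,"ry": 0,"rz": 2.478,"fingers": -1}
    - {"x": -334,"y": -273,"z": 70,"rx": 0,"ry": 0,"rz": 2.478,"fingers": -1}
    - {"x": -334,"y": -273,"z": 70,"rx": 0,"ry": 0,"rz": 2.478,"fingers": -1}
    - {"x": -334,"y": -273,"z": 70,"rx": 0,"ry": 0,"rz": 2.478,"fingers": -1}
    - {"x": -334,"y": -273,"z": 70,"rx": 0,"ry": 0,"rz": 2.478,"fingers": -1}
    - {"x": -334,"y": -273,"z": 70,"rx": 0,"ry": 0,"rz": 2.478,"fingers": -1}
    - {"x": -334,"y": -273,"z": 70,"rx": 0,"ry": 0,"rz": 2.478,"fingers": -1}
    - {"x": -334,"y": -273,"z": 70,"rx": 0,"ry": 0,"rz": 2.478,"fingers": -1}
    - {"x": -334,"y": -273,"z": 70,"rx": 0,"ry": 0,"rz": 2.478,"fingers": -1}

```text
time_s: 2.33
tool_pos: [0.4631, 0.198, 0.1713]
tool_rot: [-180.0, -0.0, 12.7]
force: [1.1, 0.5, 0.9]
grip_width: 0.0869
grasp_force: 0.0
```

```bash
python3 - <<'E'
from h import *
o=sensors.get_obs(); print(o['time_s'],o['tool_pos'],o['tool_rot'],np.round(o['qpos'],1))
c=vision.read_camera('wrist'); im=c['image']; cv2.imwrite('pics/w1.png',im[:,:,::-1])
print(c['fx'],c['R'],c['t'],proj(c,[.4649,.1953,.017]))
for b in blobs(im,(18,25,150),(40,255,255),200): print(b,ray(c,*b[0],.017))
plan([.465,.1955,.029],12.6)
E
```

```text
2.325 [0.46312555 0.19800162 0.17125979] [-1.79997222e+02 -1.31008524e-03  1.27339713e+01] [ -44.8    3.1   19.3  109.5   -1.1   67.6 -102.4]
283.26998109445157 [[ 2.21174294e-01 -9.75234035e-01 -7.13658411e-04]
 [-9.42321680e-01 -2.13898461e-01  2.57443782e-01]
 [-2.51220588e-01 -5.62674508e-02 -9.66293015e-01]] [0.09153599 0.46531337 0.44979686] [257.37000835 179.69467323]
(array([114.46,  71.8 ]), [68, 27, 92, 97, 326]) [0.53964056 0.35629852 0.017     ]
(array([112.91,  73.79]), [71, 31, 85, 90, 916]) [0.53747628 0.35760582 0.017     ]
(array([257.01, 178.34]), [244, 165, 27, 27, 569]) [0.46627319 0.19601418 0.017     ]
(array([190.5 , 290.98]), [145, 271, 89, 34, 2031]) [0.31315387 0.24297238 0.017     ]
shift mm [  1.2   2.9 142.3] rotvec [-0.     -0.0001  0.0023]
```

View pics/w1.png

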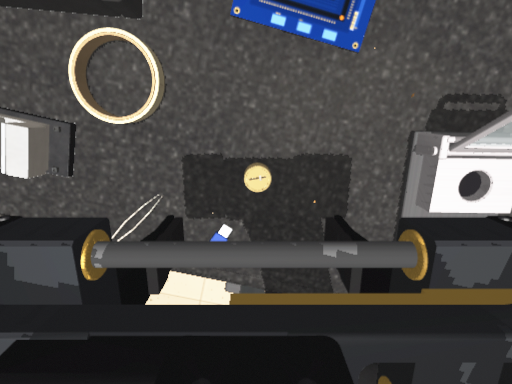

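The mount is at (257,178) in the wrist view, and the recess is visible at the right, at about (475,184). I'll descend and grasp.

Emit:
drive_tool:
  force: 15
  moves:
    - {"x": 2.6,"y": 2.6,"z": 50,"fingers": -1}
    - {"x": 2.6,"y": 2.6,"z": 100,"fingers": -1}
    - {"x": 2.6,"y": 2.6,"z": 125,"fingers": -1}
    - {"x": 2.6,"y": 2.6,"z": 136,"fingers": -1}
    - {"x": 2.6,"y": 2.6,"z": 141,"fingers": -1}
    - {"x": 2.6,"y": 2.6,"z": 141,"fingers": -1}
    - {"x": 2.6,"y": 2.6,"z": 141,"fingers": 0.1}
    - {"x": 2.6,"y": 2.6,"z": 141,"fingers": 0.3}
    - {"x": 2.6,"y": 2.6,"z": 141,"fingers": 0.5}
    - {"x": 2.6,"y": 2.6,"z": 141,"fingers": 0.7}
    - {"x": 2.6,"y": 2.6,"z": 141,"fingers": 1}
    - {"x": 2.6,"y": 2.6,"z": 141,"fingers": 1}
    - {"x": 2.6,"y": 2.6,"z": 141,"fingers": 1}
    - {"x": 2.6,"y": 2.6,"z": 141,"fingers": 1}

```text
invalid input at $.moves[0]: expected keys x, y, z, rx, ry, rz, fingers
```

```bash
python3 - <<'E'
from h import *
plan([.511,-.0185,.193],12.6); o=sensors.get_obs(); print(o['time_s'],o['tool_pos'],o['grip_width'],o['grasp_force'])
E
```

```text
shift mm [ -1.  221.7 -21.7] rotvec [-0.     -0.0001  0.0023]
2.375 [0.46315554 0.19802003 0.17127167] 0.08702765391663068 0.0
```

Emit:
drive_tool:
  force: 15
  moves:
    - {"x": 2.6,"y": 2.6,"z": 50,"rx": 0,"ry": 0,"rz": 0,"fingers": -1}
    - {"x": 2.6,"y": 2.6,"z": 100,"rx": 0,"ry": 0,"rz": 0,"fingers": -1}
    - {"x": 2.6,"y": 2.6,"z": 125,"rx": 0,"ry": 0,"rz": 0,"fingers": -1}
    - {"x": 2.6,"y": 2.6,"z": 136,"rx": 0,"ry": 0,"rz": 0,"fingers": -1}
    - {"x": 2.6,"y": 2.6,"z": 141,"rx": 0,"ry": 0,"rz": 0,"fingers": -1}
    - {"x": 2.6,"y": 2.6,"z": 141,"rx": 0,"ry": 0,"rz": 0,"fingers": -0.5}
    - {"x": 2.6,"y": 2.6,"z": 141,"rx": 0,"ry": 0,"rz": 0,"fingers": 0}
    - {"x": 2.6,"y": 2.6,"z": 141,"rx": 0,"ry": 0,"rz": 0,"fingers": 0.2}
    - {"x": 2.6,"y": 2.6,"z": 141,"rx": 0,"ry": 0,"rz": 0,"fingers": 0.4}
    - {"x": 2.6,"y": 2.6,"z": 141,"rx": 0,"ry": 0,"rz": 0,"fingers": 0.6}
    - {"x": 2.6,"y": 2.6,"z": 141,"rx": 0,"ry": 0,"rz": 0,"fingers": 1}
    - {"x": 2.6,"y": 2.6,"z": 141,"rx": 0,"ry": 0,"rz": 0,"fingers": 1}
    - {"x": 2.6,"y": 2.6,"z": 141,"rx": 0,"ry": 0,"rz": 0,"fingers": 1}

```text
time_s: 4.0
tool_pos: [0.4663, 0.196, 0.0303]
tool_rot: [180.0, -0.0, 12.7]
force: [0.3, -0.3, -0.3]
grip_width: 0.0278
grasp_force: 15.0
```

```bash
python3 - <<'E'
from h import *
plan([.511,-.0185,.193],12.6); o=sensors.get_obs(); print(o['time_s'],o['tool_pos'],o['grip_width'],o['grasp_force'])
E
```

```text
shift mm [  -3.6  219.1 -162.7] rotvec [ 0.     -0.      0.0019]
4.0 [0.46627987 0.19601727 0.03027324] 0.027816558952621504 14.998713585664518
```

Emit:
drive_tool:
  moves:
    - {"x": 0,"y": 0,"z": -30,"rx": 0,"ry": 0,"rz": 0,"fingers": 1}
    - {"x": 0,"y": 0,"z": -80,"rx": 0,"ry": 0,"rz": 0,"fingers": 1}
    - {"x": -1,"y": 30,"z": -130,"rx": 0,"ry": 0,"rz": 0,"fingers": 1}
    - {"x": -2,"y": 80,"z": -163,"rx": 0,"ry": 0,"rz": 0,"fingers": 1}
    - {"x": -3,"y": 130,"z": -163,"rx": 0,"ry": 0,"rz": 0,"fingers": 1}
    - {"x": -3.5,"y": 180,"z": -163,"rx": 0,"ry": 0,"rz": 0,"fingers": 1}
    - {"x": -3.5,"y": 210,"z": -163,"rx": 0,"ry": 0,"rz": 0,"fingers": 1}
    - {"x": -3.5,"y": 219,"z": -163,"rx": 0,"ry": 0,"rz": 0,"fingers": 1}
    - {"x": -3.5,"y": 219,"z": -163,"rx": 0,"ry": 0,"rz": 0,"fingers": 1}

```text
time_s: 5.12
tool_pos: [0.5109, -0.0178, 0.1931]
tool_rot: [-180.0, 0.0, 12.7]
force: [0.8, 0.5, -0.3]
grip_width: 0.0281
grasp_force: 15.0
```

```bash
python3 - <<'E'
from h import *
o=sensors.get_obs(); print(o['time_s'],o['tool_pos'],o['tool_rot'],o['grip_width'],o['grasp_force'])
c=vision.read_camera('wrist'); im=c['image']; cv2.imwrite('pics/w2.png',im[:,:,::-1])
p,R=tool(); print('proj tcp+19',proj(c,p+[0,0,-.012]),'recess pred',proj(c,[.511,-.0185,.038]))
E
```

```text
5.125 [ 0.51088358 -0.01778126  0.19309954] [-1.79967510e+02  1.60400123e-02  1.27028824e+01] 0.028102513945500382 14.995479399512988
proj tcp+19 [253.46984531 235.15747394] recess pred [255.29326631 180.55344329]
```

View pics/w2.png

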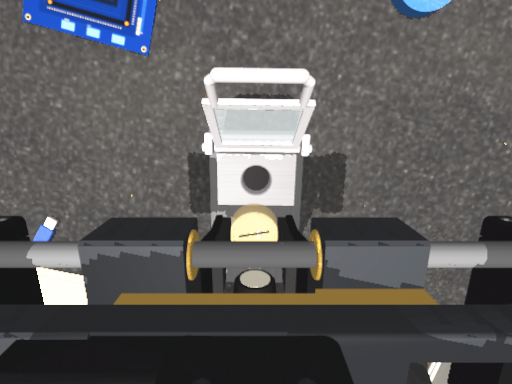

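The held puck is centred at about (254,230), the recess at (256,179), and the block faces the camera squarely.

```bash
python3 - <<'E'
from h import *
c=vision.read_camera('wrist'); im=c['image']; g=cv2.cvtColor(im,cv2.COLOR_RGB2GRAY)
print(g[179,236:278].tolist()); print(g[156:205,256].tolist())
cr=cv2.resize(g[160:200,236:278],None,fx=8,fy=8,interpolation=cv2.INTER_CUBIC)
for t in (90,120,150,180):
    cs,_=cv2.findContours((cr<t).astype(np.uint8),cv2.RETR_EXTERNAL,cv2.CHAIN_APPROX_NONE)
    k=max(cs,key=cv2.contourArea); e=cv2.fitEllipse(k); u=(np.array(e[0])+.5)/8-.5+[236,160]
    print(t,u,np.array(e[1])/8,ray(c,*u,.038))
# block top edges for yaw
w=(g>130).astype(np.uint8)[150:206,205:305]
n,l,s,ce=cv2.connectedComponentsWithStats(w); print(s[1:][s[1:,4]>200])
# held puck: beige mask
m=cv2.inRange(cv2.cvtColor(im,cv2.COLOR_RGB2HSV),(18,25,90),(40,255,255))[195:245,220:290]
cs,_=cv2.findContours(m,cv2.RETR_EXTERNAL,cv2.CHAIN_APPROX_NONE); k=max(cs,key=cv2.contourArea); print(cv2.boundingRect(k))
for r in range(5,48,3):
    x=np.flatnonzero(m[r]); print(r+195,x.min()+220 if len(x) else '',x.max()+220 if len(x) else '')
crop=cv2.resize(im[150:270,190:320],None,fx=5,fy=5,interpolation=cv2.INTER_CUBIC); cv2.imwrite('pics/w2c.png',crop[:,:,::-1])
E
```

```text
[246, 246, 246, 246, 244, 214, 153, 122, 84, 68, 70, 69, 69, 69, 69, 69, 69, 68, 67, 67, 68, 67, 67, 67, 67, 66, 66, 66, 65, 64, 64, 63, 65, 86, 115, 150, 188, 230, 237, 236, 236, 236]
[236, 238, 237, 239, 239, 239, 238, 239, 227, 165, 84, 68, 67, 67, 67, 67, 68, 67, 67, 67, 68, 68, 68, 68, 67, 68, 67, 67, 68, 67, 67, 67, 67, 73, 105, 133, 132, 139, 169, 213, 235, 242, 239, 239, 240, 240, 236, 223, 196]
90 [256.59882164 177.7503891 ] [23.83577728 25.7790947 ] [ 0.51426592 -0.01821241  0.038     ]
120 [256.6526432  178.04802895] [24.98282051 27.30195427] [ 0.5139581  -0.01834305  0.038     ]
150 [256.64597511 179.31716156] [28.22334862 28.87665749] [ 0.51258683 -0.01865196  0.038     ]
180 [256.6740036  179.56793022] [29.32907677 30.05898094] [ 0.51232256 -0.01874402  0.038     ]
[[   0    0  100   56 3943]]
(10, 8, 49, 39)
200  
203 254 256
206 241 266
209 238 270
212 235 273
215 233 274
218 232 276
221 231 276
224 231 277
227 231 277
230 230 277
233 230 278
236 230 278
239 230 277
242
```

View pics/w2c.png

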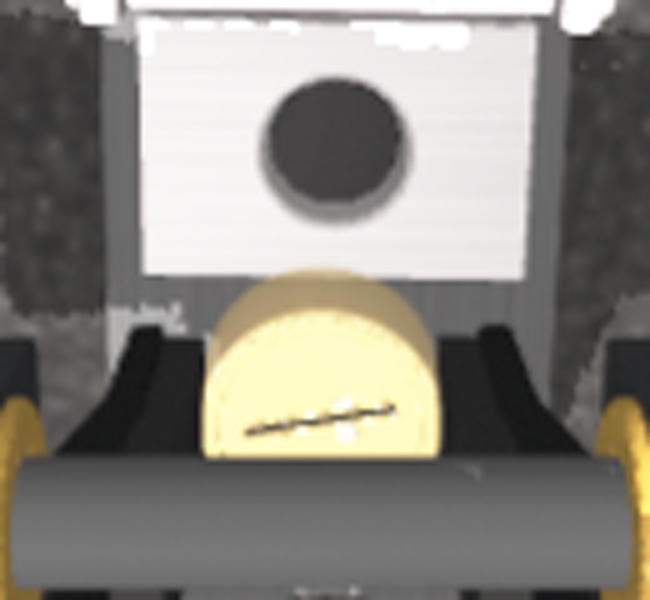

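```bash
python3 - <<'E'
from h import *
c=vision.read_camera('wrist'); p,R=tool()
for dx in (-.002,0,.002): print(dx,proj(c,p+R.apply([.0151+dx,0,.0133])))
for y in (-.0151,.0151): print(proj(c,p+R.apply([0,y,.0133])))
plan([.5122,-.0181,.075],12.5)
E
```

```text
-0.002 [254.97983596 213.86867713]
0 [254.98493206 210.6427455 ]
0.002 [254.99005993 207.39670158]
[229.73334032 234.49692059]
[280.1640385  234.53135834]
shift mm [  1.    2.  118.1] rotvec [-0.0007  0.0003  0.0065]
```

```bash
python3 - <<'E'
from h import *
A=[]
for i in range(6):
    p,R=tool(); c=vision.read_camera('wrist'); im=c['image']; g=cv2.cvtColor(im,cv2.COLOR_RGB2GRAY)
    cr=cv2.resize(g[160:202,236:280],None,fx=8,fy=8,interpolation=cv2.INTER_CUBIC)
    cs,_=cv2.findContours((cr<170).astype(np.uint8),cv2.RETR_EXTERNAL,cv2.CHAIN_APPROX_NONE)
    e=cv2.fitEllipse(max(cs,key=cv2.contourArea)); u=(np.array(e[0])+.5)/8-.5+[236,160]
    A.append(np.r_[p*1000,ray(c,*u,.038)[:2]*1000,u,proj(c,p+R.apply([0,0,.0133]))])
print(np.round(A,2)); m=np.mean(A,0); plan([m[3]/1000,m[4]/1000,.075],12.5); print(m)
E
```

```text
[[510.85 -16.42 193.08 512.39 -18.74 257.05 179.6  255.   234.53]
 [510.9  -16.6  193.13 512.39 -18.74 256.87 179.6  255.04 234.52]
 [510.91 -16.84 193.15 512.38 -18.7  256.58 179.58 255.02 234.54]
 [510.95 -17.14 193.2  512.4  -18.7  256.31 179.53 255.04 234.53]
 [510.96 -17.41 193.22 512.37 -18.75 256.08 179.54 255.04 234.55]
 [510.99 -17.66 193.26 512.41 -18.73 255.84 179.47 255.05 234.55]]
shift mm [  1.1   1.2 118.3] rotvec [-0.0001 -0.0001  0.0045]
[510.92363754 -17.01075664 193.17386434 512.38949159 -18.72562498
 256.4557778  179.55326589 255.03085751 234.53661745]
```

Emit:
drive_tool:
  moves:
    - {"x": 1.2,"y": 1.0,"z": 30,"rx": 0,"ry": 0,"rz": 0,"fingers": 1}
    - {"x": 1.2,"y": 1.0,"z": 60,"rx": 0,"ry": 0,"rz": 0,"fingers": 1}
    - {"x": 1.2,"y": 1.0,"z": 90,"rx": 0,"ry": 0,"rz": 0,"fingers": 1}
    - {"x": 1.2,"y": 1.0,"z": 110,"rx": 0,"ry": 0,"rz": 0,"fingers": 1}
    - {"x": 1.2,"y": 1.0,"z": 118,"rx": 0,"ry": 0,"rz": 0,"fingers": 1}
    - {"x": 1.2,"y": 1.0,"z": 118,"rx": 0,"ry": 0,"rz": 0,"fingers": 1}
    - {"x": 1.2,"y": 1.0,"z": 118,"rx": 0,"ry": 0,"rz": 0,"fingers": 1}
    - {"x": 1.2,"y": 1.0,"z": 118,"rx": 0,"ry": 0,"rz": 0,"fingers": 1}
    - {"x": 1.2,"y": 1.0,"z": 118,"rx": 0,"ry": 0,"rz": 0,"fingers": 1}
    - {"x": 1.2,"y": 1.0,"z": 118,"rx": 0,"ry": 0,"rz": 0,"fingers": 1}
    - {"x": 1.2,"y": 1.0,"z": 118,"rx": 0,"ry": 0,"rz": 0,"fingers": 1}
    - {"x": 1.2,"y": 1.0,"z": 118,"rx": 0,"ry": 0,"rz": 0,"fingers": 1}

```text
time_s: 7.08
tool_pos: [0.5124, -0.0191, 0.0753]
tool_rot: [-180.0, -0.0, 12.7]
force: [0.3, 0.2, 0.1]
grip_width: 0.0281
grasp_force: 15.0
```

```bash
python3 - <<'E'
from h import *
for i in range(6):
    o=sensors.get_obs(); c=vision.read_camera('wrist'); print(np.round(np.array(o['tool_pos'])*1000,2),np.round(o['force'],2),o['time_s'])
cv2.imwrite('pics/w3.png',cv2.resize(c['image'][120:260,180:330],None,fx=4,fy=4,interpolation=cv2.INTER_CUBIC)[:,:,::-1])
plan([.5125,-.0191,.059],12.6)
E
```

```text
[512.43 -19.05  75.28] [0.27 0.24 0.14] 7.075
[512.39 -19.09  75.22] [-0.23 -0.68  0.92] 7.125
[512.4  -19.1   75.24] [-0.25  0.42 -0.45] 7.175
[512.42 -19.06  75.25] [-0.65  0.26 -1.18] 7.225
[512.42 -19.05  75.24] [-0.08 -0.06  0.29] 7.275
[512.43 -19.05  75.25] [-0.32 -0.07 -0.1 ] 7.325
shift mm [ 0.1  0.1 16.2] rotvec [-0.     -0.      0.0019]
```

View pics/w3.png

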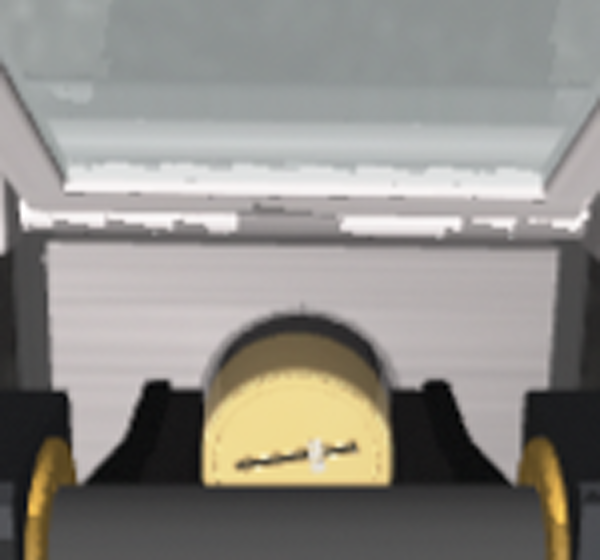

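```bash
python3 - <<'E'
from h import *
c=vision.read_camera('wrist'); p,R=tool(); im=c['image']; g=cv2.cvtColor(im,cv2.COLOR_RGB2GRAY)
print(proj(c,p+R.apply([0,0,.0133])),proj(c,p+R.apply([0,0,p[2]-.038])),proj(c,p+R.apply([.016,0,p[2]-.038])))
f=lambda u,v,z:R.inv().apply(ray(c,u,v,z)-p)*1000
U=lambda a,b:(180+(a-1.5)/4,120+(b-1.5)/4)
print('puck',f(*U(203,470),p[2]-.0133),f(*U(392,470),p[2]-.0133), 'front',f(*U(297,369),p[2]-.0133))
print('block',f(*U(49,300),.038),f(*U(556,300),.038),'rec front',f(*U(301,311),.038),'arc',f(*U(205,375),.038),f(*U(395,375),.038))
for r in (200,206,212): print(r,g[r,225:285].tolist())
E
```

```text
[255.01327149 234.52581677] [254.88786609 220.02197692] [254.93113614 197.48685307]
puck [ -1.70376559 -14.79378007  13.30031594] [-1.67238851 13.58143519 13.29960381] front [14.34747126 -0.6944609  13.3004881 ]
block [ 17.94161241 -41.89985017  37.24232018] [18.02470041 42.30241887 37.24020664] rec front [16.07751647 -0.03753053 37.2412069 ] arc [  4.77462786 -16.24974725  37.2412436 ] [ 4.80797575 15.87492095 37.2404373 ]
200 [198, 198, 198, 199, 199, 199, 199, 199, 198, 198, 198, 197, 197, 197, 196, 190, 180, 163, 135, 121, 105, 86, 60, 48, 48, 46, 48, 47, 48, 48, 47, 48, 46, 46, 46, 47, 46, 58, 90, 112, 121, 135, 153, 162, 178, 185, 186, 185, 185, 184, 183, 183, 183, 182, 183, 182, 181, 181, 181, 181]
206 [196, 197, 197, 198, 198, 198, 198, 198, 197, 180, 149, 127, 85, 53, 48, 56, 68, 79, 92, 97, 97, 97, 98, 97, 98, 97, 98, 98, 98, 98, 97, 98, 97, 97, 96, 95, 93, 93, 92, 86, 74, 64, 50, 45, 43, 44, 38, 62, 123, 147, 171, 183, 184, 184, 183, 184, 183, 182, 182, 182]
212 [190, 189, 189, 191, 191, 187, 157, 139, 108, 87, 79, 93, 98, 98, 100, 101, 102, 103, 103, 105, 106, 112, 116, 122, 130, 136, 141, 149, 153, 152, 152, 150, 137, 131, 122, 115, 109, 104, 99, 98, 97, 96, 95, 94, 93, 91, 90, 78, 58, 44, 78, 109, 133, 149, 170, 177, 177, 176, 175, 175]
```

The puck hangs in front of and above the mouth and reads about 0.6 mm short along tool y, so I'll correct by 0.5 mm and insert.

Emit:
drive_tool:
  moves:
    - {"x": 0,"y": 0.5,"z": 0,"rx": 0,"ry": 0,"rz": 0,"fingers": 1}
    - {"x": 0,"y": 0.5,"z": 4,"rx": 0,"ry": 0,"rz": 0,"fingers": 1}
    - {"x": 0,"y": 0.5,"z": 6,"rx": 0,"ry": 0,"rz": 0,"fingers": 1}
    - {"x": 0,"y": 0.5,"z": 8,"rx": 0,"ry": 0,"rz": 0,"fingers": 1}
    - {"x": 0,"y": 0.5,"z": 10,"rx": 0,"ry": 0,"rz": 0,"fingers": 1}
    - {"x": 0,"y": 0.5,"z": 11,"rx": 0,"ry": 0,"rz": 0,"fingers": 1}
    - {"x": 0,"y": 0.5,"z": 12,"rx": 0,"ry": 0,"rz": 0,"fingers": 1}
    - {"x": 0,"y": 0.5,"z": 12,"rx": 0,"ry": 0,"rz": 0,"fingers": 1}

```text
time_s: 8.43
tool_pos: [0.5125, -0.0196, 0.0632]
tool_rot: [-180.0, 0.0, 12.7]
force: [0.5, -0.0, 0.1]
grip_width: 0.028
grasp_force: 15.0
```

Emit:
drive_tool:
  moves:
    - {"x": 0,"y": 0,"z": 1,"rx": 0,"ry": 0,"rz": 0,"fingers": 1}
    - {"x": 0,"y": 0,"z": 2,"rx": 0,"ry": 0,"rz": 0,"fingers": 1}
    - {"x": 0,"y": 0,"z": 3,"rx": 0,"ry": 0,"rz": 0,"fingers": 1}
    - {"x": 0,"y": 0,"z": 3.7,"rx": 0,"ry": 0,"rz": 0,"fingers": 1}
    - {"x": 0,"y": 0,"z": 3.7,"rx": 0,"ry": 0,"rz": 0,"fingers": 1}

```text
time_s: 9.05
tool_pos: [0.5125, -0.0195, 0.0595]
tool_rot: [-180.0, 0.0, 12.7]
force: [-0.5, 0.2, 0.2]
grip_width: 0.0284
grasp_force: 15.0
```

Emit:
drive_tool:
  force: 10
  moves:
    - {"x": 0,"y": 0,"z": 0,"rx": 0,"ry": 0,"rz": 0,"fingers": 0.1}
    - {"x": 0,"y": 0,"z": 0,"rx": 0,"ry": 0,"rz": 0,"fingers": -0.1}
    - {"x": 0,"y": 0,"z": 0,"rx": 0,"ry": 0,"rz": 0,"fingers": -0.2}
    - {"x": 0,"y": 0,"z": -8,"rx": 0,"ry": 0,"rz": 0,"fingers": -0.2}
    - {"x": 0,"y": 0,"z": -25,"rx": 0,"ry": 0,"rz": 0,"fingers": -0.2}
    - {"x": 0,"y": 0,"z": -25,"rx": 0,"ry": 0,"rz": 0,"fingers": 1}
    - {"x": 0,"y": 0,"z": -25,"rx": 0,"ry": 0,"rz": 0,"fingers": 1}
    - {"x": 0,"y": 0,"z": -25,"rx": 0,"ry": 0,"rz": 0,"fingers": 1}
    - {"x": 0,"y": 0,"z": -25,"rx": 0,"ry": 0,"rz": 0,"fingers": 1}
    - {"x": 0,"y": 0,"z": -25,"rx": 0,"ry": 0,"rz": 0,"fingers": 1}

```text
time_s: 10.3
tool_pos: [0.5124, -0.0196, 0.0843]
tool_rot: [180.0, 0.0, 12.7]
force: [0.8, -0.2, -0.2]
grip_width: 0.0101
grasp_force: 0.0
```

```bash
python3 - <<'E'
from h import *
c=vision.read_camera('wrist'); o=sensors.get_obs(); print(o['tool_pos'],o['force'],o['grip_width'])
cv2.imwrite('pics/w4.png',cv2.resize(c['image'][120:260,180:330],None,fx=4,fy=4,interpolation=cv2.INTER_CUBIC)[:,:,::-1])
E
```

```text
[ 0.51242337 -0.01961253  0.08438658] [-0.1811203   0.61695904 -0.13598389] 0.006350710774528933
```

View pics/w4.png

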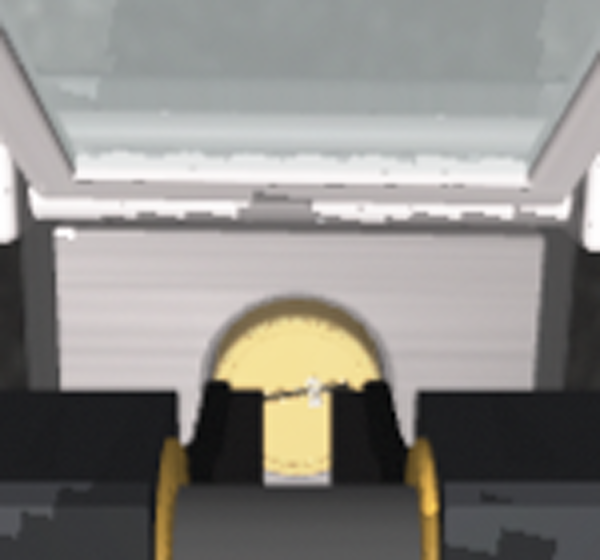

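The puck is sitting in the recess, level and standing proud. Next I'll press it.

Emit:
drive_tool:
  force: 10
  moves:
    - {"x": 0,"y": 0,"z": 8,"rx": 0,"ry": 0,"rz": 0,"fingers": 1}
    - {"x": 0,"y": 0,"z": 15,"rx": 0,"ry": 0,"rz": 0,"fingers": 1}
    - {"x": 0,"y": 0,"z": 18,"rx": 0,"ry": 0,"rz": 0,"fingers": 1}
    - {"x": 0,"y": 0,"z": 20,"rx": 0,"ry": 0,"rz": 0,"fingers": 1}
    - {"x": 0,"y": 0,"z": 22,"rx": 0,"ry": 0,"rz": 0,"fingers": 1}
    - {"x": 0,"y": 0,"z": 24,"rx": 0,"ry": 0,"rz": 0,"fingers": 1}
    - {"x": 0,"y": 0,"z": 25.5,"rx": 0,"ry": 0,"rz": 0,"fingers": 1}
    - {"x": 0,"y": 0,"z": 26.5,"rx": 0,"ry": 0,"rz": 0,"fingers": 1}
    - {"x": 0,"y": 0,"z": 26.5,"rx": 0,"ry": 0,"rz": 0,"fingers": 1}

```text
time_s: 11.48
tool_pos: [0.5127, -0.0196, 0.0581]
tool_rot: [180.0, -0.0, 12.7]
force: [-1.2, 0.7, 3.9]
grip_width: 0.0005
grasp_force: 1.9
```

Emit:
drive_tool:
  moves:
    - {"x": 0,"y": 0,"z": 1,"rx": 0,"ry": 0,"rz": 0,"fingers": 1}
    - {"x": 0,"y": 0,"z": 1.5,"rx": 0,"ry": 0,"rz": 0,"fingers": 1}
    - {"x": 0,"y": 0,"z": 2,"rx": 0,"ry": 0,"rz": 0,"fingers": 1}
    - {"x": 0,"y": 0,"z": 2,"rx": 0,"ry": 0,"rz": 0,"fingers": 1}

```text
time_s: 11.98
tool_pos: [0.5127, -0.0196, 0.0571]
tool_rot: [-180.0, -0.0, 12.7]
force: [-4.9, -0.2, 12.0]
grip_width: 0.0003
grasp_force: 6.1
```

Emit:
drive_tool:
  moves:
    - {"x": 0,"y": 0,"z": 1,"rx": 0,"ry": 0,"rz": 0,"fingers": 1}
    - {"x": 0,"y": 0,"z": 1.5,"rx": 0,"ry": 0,"rz": 0,"fingers": 1}
    - {"x": 0,"y": 0,"z": 1.5,"rx": 0,"ry": 0,"rz": 0,"fingers": 1}

```text
time_s: 12.35
tool_pos: [0.5128, -0.0196, 0.0569]
tool_rot: [-179.9, 0.0, 12.7]
force: [-8.6, -0.7, 23.8]
grip_width: 0.0006
grasp_force: 11.7
```

Emit:
drive_tool:
  moves:
    - {"x": 0,"y": 0,"z": -10,"rx": 0,"ry": 0,"rz": 0,"fingers": 1}
    - {"x": 0,"y": 0,"z": -50,"rx": 0,"ry": 0,"rz": 0,"fingers": 1}
    - {"x": 0,"y": 0,"z": -100,"rx": 0,"ry": 0,"rz": 0,"fingers": 1}
    - {"x": 0,"y": 0,"z": -150,"rx": 0,"ry": 0,"rz": 0,"fingers": 1}
    - {"x": 0,"y": 0,"z": -190,"rx": 0,"ry": 0,"rz": 0,"fingers": 0}
    - {"x": 0,"y": 0,"z": -200,"rx": 0,"ry": 0,"rz": 0,"fingers": -0.5}
    - {"x": 0,"y": 0,"z": -200,"rx": 0,"ry": 0,"rz": 0,"fingers": -1}
    - {"x": 0,"y": 0,"z": -200,"rx": 0,"ry": 0,"rz": 0,"fingers": -1}
    - {"x": 0,"y": 0,"z": -200,"rx": 0,"ry": 0,"rz": 0,"fingers": -1}
    - {"x": 0,"y": 0,"z": -200,"rx": 0,"ry": 0,"rz": 0,"fingers": -1}

```text
time_s: 13.6
tool_pos: [0.5122, -0.0196, 0.2537]
tool_rot: [180.0, 0.1, 12.7]
force: [0.6, 0.6, 0.7]
grip_width: 0.0524
grasp_force: 0.0
```

```bash
python3 - <<'E'
from h import *
c=vision.read_camera('wrist'); o=sensors.get_obs(); print(o['time_s'],o['tool_pos'],o['force'],o['grip_width'])
cv2.imwrite('pics/w5.png',cv2.resize(c['image'][60:260,160:360],None,fx=3,fy=3,interpolation=cv2.INTER_CUBIC)[:,:,::-1])
a=np.radians(12.6); X=np.array([.5125+.093*np.cos(a),-.0193+.093*np.sin(a),.1447]); print(X,proj(c,X), proj(c,[.5125,-.0193,.038]))
E
```

```text
13.65 [ 0.51230378 -0.01958621  0.25395348] [-0.61034949  0.92085969  0.51799459] 0.056538132944769705
[0.60326026 0.00098732 0.1447    ] [254.77719282  84.60234962] [254.2877856  169.26861061]
```

View pics/w5.png

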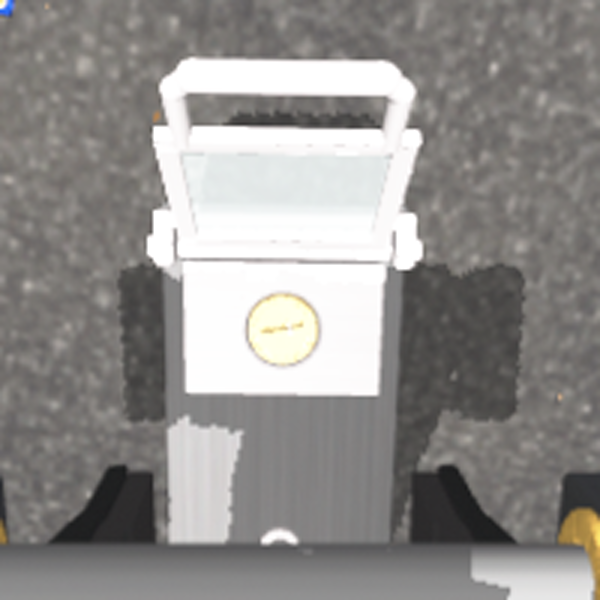

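The mount is flush and centred at crop (283,330), and the rod at crop (285,76) matches the prediction. Now I'll turn the tool and go above the handle.

```bash
python3 - <<'E'
from h import *
c=vision.read_camera('top'); print(ray(c,300,112,0))
plan([.6033,.001,.215],102.6); print(np.round(sensors.get_obs()['qpos'],1))
E
```

```text
[ 0.82285825 -0.14316128  0.        ]
shift mm [93.2 -0.1 39.1] rotvec [-4.000e-04  5.000e-04 -1.569e+00]
[-32.6   0.5  32.3 102.3  -0.3  77.3 -77.6]
```

Emit:
drive_tool:
  moves:
    - {"x": 10,"y": 0,"z": 0,"rx": 0,"ry": 0,"rz": -0.18,"fingers": -1}
    - {"x": 20,"y": 0,"z": 0,"rx": 0,"ry": 0,"rz": -0.36,"fingers": -1}
    - {"x": 30,"y": 0,"z": 0,"rx": 0,"ry": 0,"rz": -0.54,"fingers": -1}
    - {"x": 40,"y": 0,"z": 0,"rx": 0,"ry": 0,"rz": -0.72,"fingers": -1}
    - {"x": 50,"y": 0,"z": 0,"rx": 0,"ry": 0,"rz": -0.9,"fingers": -1}
    - {"x": 60,"y": 0,"z": 0,"rx": 0,"ry": 0,"rz": -1.08,"fingers": -1}
    - {"x": 70,"y": 0,"z": 0,"rx": 0,"ry": 0,"rz": -1.26,"fingers": -1}
    - {"x": 80,"y": 0,"z": 10,"rx": 0,"ry": 0,"rz": -1.44,"fingers": -1}
    - {"x": 90,"y": 0,"z": 25,"rx": 0,"ry": 0,"rz": -1.57,"fingers": -1}
    - {"x": 93,"y": 0,"z": 39,"rx": 0,"ry": 0,"rz": -1.57,"fingers": -1}
    - {"x": 93,"y": 0,"z": 39,"rx": 0,"ry": 0,"rz": -1.57,"fingers": -1}
    - {"x": 93,"y": 0,"z": 39,"rx": 0,"ry": 0,"rz": -1.57,"fingers": -1}
    - {"x": 93,"y": 0,"z": 39,"rx": 0,"ry": 0,"rz": -1.57,"fingers": -1}

```text
time_s: 15.32
tool_pos: [0.6035, 0.0008, 0.2164]
tool_rot: [179.9, -0.0, 102.6]
force: [0.2, 0.6, -0.8]
grip_width: 0.087
grasp_force: 0.0
```

```bash
python3 - <<'E'
from h import *
c=vision.read_camera('wrist'); o=sensors.get_obs(); print(o['time_s'],o['tool_pos'],o['tool_rot'],o['force'],np.round(o['qpos'],1))
cv2.imwrite('pics/w6.png',c['image'][:,:,::-1]); print(proj(c,[.6033,.001,.1447]))
plan([.6033,.001,.153],102.6)
E
```

```text
15.375 [0.60343463 0.00085617 0.21637545] [ 1.79923065e+02 -6.65643942e-03  1.02632731e+02] [-0.50361394  0.21226377  0.86686193] [-26.1  14.2  27.9  93.1  -6.8  74.3  15.5]
[253.81161292 205.45236052]
shift mm [ 0.2 -0.2 63.4] rotvec [ 0.0013 -0.0001  0.0006]
```

View pics/w6.png

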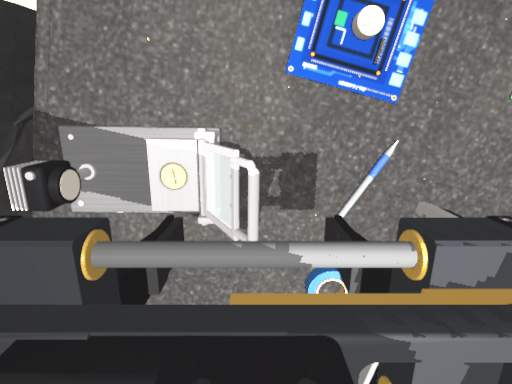

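The rod stands vertical at column 254, centred between the fingers. I'll descend and grip it.

Emit:
drive_tool:
  force: 20
  moves:
    - {"x": 0,"y": 0,"z": 25,"rx": 0,"ry": 0,"rz": 0,"fingers": -1}
    - {"x": 0,"y": 0,"z": 50,"rx": 0,"ry": 0,"rz": 0,"fingers": -1}
    - {"x": 0,"y": 0,"z": 60,"rx": 0,"ry": 0,"rz": 0,"fingers": -1}
    - {"x": 0,"y": 0,"z": 63,"rx": 0,"ry": 0,"rz": 0,"fingers": -1}
    - {"x": 0,"y": 0,"z": 63,"rx": 0,"ry": 0,"rz": 0,"fingers": -0.5}
    - {"x": 0,"y": 0,"z": 63,"rx": 0,"ry": 0,"rz": 0,"fingers": 0}
    - {"x": 0,"y": 0,"z": 63,"rx": 0,"ry": 0,"rz": 0,"fingers": 0.3}
    - {"x": 0,"y": 0,"z": 63,"rx": 0,"ry": 0,"rz": 0,"fingers": 0.5}
    - {"x": 0,"y": 0,"z": 63,"rx": 0,"ry": 0,"rz": 0,"fingers": 0.7}
    - {"x": 0,"y": 0,"z": 63,"rx": 0,"ry": 0,"rz": 0,"fingers": 1}
    - {"x": 0,"y": 0,"z": 63,"rx": 0,"ry": 0,"rz": 0,"fingers": 1}
    - {"x": 0,"y": 0,"z": 63,"rx": 0,"ry": 0,"rz": 0,"fingers": 1}
    - {"x": 0,"y": 0,"z": 63,"rx": 0,"ry": 0,"rz": 0,"fingers": 1}
    - {"x": 0,"y": 0,"z": 63,"rx": 0,"ry": 0,"rz": 0,"fingers": 1}

```text
time_s: 17.12
tool_pos: [0.603, 0.0008, 0.1525]
tool_rot: [-180.0, -0.0, 102.6]
force: [-1.4, 0.6, 0.8]
grip_width: 0.008
grasp_force: 20.0
```

```bash
python3 - <<'E'
from h import *
o=sensors.get_obs(); print(o['time_s'],o['tool_pos'],o['tool_rot'],o['force'],o['grip_width'])
p,R=tool(); a=np.radians(12.6); ex=np.array([np.cos(a),np.sin(a),0]); q=lambda t:(36-114*np.cos(t))*ex+np.array([0,0,46+114*np.sin(t)])
for d in range(120,44,-5): print(d,R.inv().apply(q(np.radians(d))-q(np.radians(120))).round(1))
E
```

```text
17.125 [0.60297147 0.00082117 0.1525438 ] [-1.79966689e+02 -1.07177660e-02  1.02649848e+02] [-1.395375    0.5614057   0.79680677] 0.008002530463145068
120 [0. 0. 0.]
115 [ 0.  -8.8 -4.6]
110 [  0.  -18.   -8.4]
105 [  0.  -27.5 -11.4]
100 [  0.  -37.2 -13.5]
95 [  0.  -47.1 -14.8]
90 [  0.1 -57.  -15.2]
85 [  0.1 -66.9 -14.8]
80 [  0.1 -76.8 -13.5]
75 [  0.1 -86.5 -11.3]
70 [  0.1 -96.   -8.3]
65 [ 1.000e-01 -1.052e+02 -4.500e+00]
60 [ 1.00e-01 -1.14e+02  1.00e-01]
55 [ 1.000e-01 -1.224e+02  5.400e+00]
50 [ 1.000e-01 -1.303e+02  1.150e+01]
45 [ 1.000e-01 -1.376e+02  1.820e+01]
```

Emit:
drive_tool:
  moves:
    - {"x": 0,"y": -4.3,"z": -2.4,"rx": 0,"ry": 0,"rz": 0,"fingers": 1}
    - {"x": 0,"y": -8.8,"z": -4.6,"rx": 0,"ry": 0,"rz": 0,"fingers": 1}
    - {"x": 0,"y": -13.4,"z": -6.6,"rx": 0,"ry": 0,"rz": 0,"fingers": 1}
    - {"x": 0,"y": -18,"z": -8.4,"rx": 0,"ry": 0,"rz": 0,"fingers": 1}
    - {"x": 0,"y": -22.7,"z": -10,"rx": 0,"ry": 0,"rz": 0,"fingers": 1}
    - {"x": 0,"y": -27.5,"z": -11.4,"rx": 0,"ry": 0,"rz": 0,"fingers": 1}
    - {"x": 0,"y": -32.3,"z": -12.5,"rx": 0,"ry": 0,"rz": 0,"fingers": 1}
    - {"x": 0,"y": -37.2,"z": -13.5,"rx": 0,"ry": 0,"rz": 0,"fingers": 1}
    - {"x": 0,"y": -42.1,"z": -14.3,"rx": 0,"ry": 0,"rz": 0,"fingers": 1}
    - {"x": 0,"y": -47.1,"z": -14.8,"rx": 0,"ry": 0,"rz": 0,"fingers": 1}
    - {"x": 0,"y": -52,"z": -15.1,"rx": 0,"ry": 0,"rz": 0,"fingers": 1}
    - {"x": 0,"y": -57,"z": -15.2,"rx": 0,"ry": 0,"rz": 0,"fingers": 1}
    - {"x": 0,"y": -57,"z": -15.2,"rx": 0,"ry": 0,"rz": 0,"fingers": 1}
    - {"x": 0,"y": -57,"z": -15.2,"rx": 0,"ry": 0,"rz": 0,"fingers": 1}

```text
time_s: 18.88
tool_pos: [0.5473, -0.011, 0.1677]
tool_rot: [-180.0, -0.1, 102.7]
force: [0.3, 5.4, 3.8]
grip_width: 0.0078
grasp_force: 20.0
```

Emit:
drive_tool:
  force: 25
  moves:
    - {"x": 0,"y": -5,"z": 0.1,"rx": 0,"ry": 0,"rz": 0,"fingers": 1}
    - {"x": 0,"y": -9.9,"z": 0.4,"rx": 0,"ry": 0,"rz": 0,"fingers": 1}
    - {"x": 0,"y": -14.9,"z": 1,"rx": 0,"ry": 0,"rz": 0,"fingers": 1}
    - {"x": 0,"y": -19.8,"z": 1.7,"rx": 0,"ry": 0,"rz": 0,"fingers": 1}
    - {"x": 0,"y": -24.7,"z": 2.7,"rx": 0,"ry": 0,"rz": 0,"fingers": 1}
    - {"x": 0,"y": -29.5,"z": 3.9,"rx": 0,"ry": 0,"rz": 0,"fingers": 1}
    - {"x": 0,"y": -34.3,"z": 5.3,"rx": 0,"ry": 0,"rz": 0,"fingers": 1}
    - {"x": 0,"y": -39,"z": 6.9,"rx": 0,"ry": 0,"rz": 0,"fingers": 1}
    - {"x": 0,"y": -43.6,"z": 8.7,"rx": 0,"ry": 0,"rz": 0,"fingers": 1}
    - {"x": 0,"y": -48.2,"z": 10.7,"rx": 0,"ry": 0,"rz": 0,"fingers": 1}
    - {"x": 0,"y": -52.6,"z": 12.9,"rx": 0,"ry": 0,"rz": 0,"fingers": 1}
    - {"x": 0,"y": -57,"z": 15.3,"rx": 0,"ry": 0,"rz": 0,"fingers": 1}
    - {"x": 0,"y": -57,"z": 15.3,"rx": 0,"ry": 0,"rz": 0,"fingers": 1}

```text
time_s: 20.5
tool_pos: [0.4904, -0.0235, 0.1512]
tool_rot: [-179.8, -0.1, 102.7]
force: [-0.7, 5.0, 1.6]
grip_width: 0.0083
grasp_force: 25.0
```

Emit:
drive_tool:
  moves:
    - {"x": 0,"y": -4.2,"z": 2.6,"rx": 0,"ry": 0,"rz": 0,"fingers": 1}
    - {"x": 0,"y": -8.4,"z": 5.3,"rx": 0,"ry": 0,"rz": 0,"fingers": 1}
    - {"x": 0,"y": -12.4,"z": 8.3,"rx": 0,"ry": 0,"rz": 0,"fingers": 1}
    - {"x": 0,"y": -16.3,"z": 11.4,"rx": 0,"ry": 0,"rz": 0,"fingers": 1}
    - {"x": 0,"y": -20,"z": 14.7,"rx": 0,"ry": 0,"rz": 0,"fingers": 1}
    - {"x": 0,"y": -23.6,"z": 18.1,"rx": 0,"ry": 0,"rz": 0,"fingers": 1}
    - {"x": 0,"y": -23.6,"z": 18.1,"rx": 0,"ry": 0,"rz": 0,"fingers": 1}
    - {"x": 0,"y": -23.6,"z": 18.1,"rx": 0,"ry": 0,"rz": 0,"fingers": 1}
    - {"x": 0,"y": -23.6,"z": 18.1,"rx": 0,"ry": 0,"rz": 0,"fingers": 1}
    - {"x": 0,"y": -23.6,"z": 18.1,"rx": 0,"ry": 0,"rz": 0,"fingers": 1}

```text
time_s: 21.75
tool_pos: [0.4676, -0.0286, 0.1332]
tool_rot: [-179.8, -0.1, 102.7]
force: [-0.3, 7.0, -0.8]
grip_width: 0.0078
grasp_force: 25.0
```

```bash
python3 - <<'E'
from h import *
for i in range(5):
    o=sensors.get_obs(); c=vision.read_camera('wrist' if i<4 else 'top'); p=np.array(o['tool_pos']); 
    if i==3: w=c['image']
    s=(p-[.5125,-.0193,0])@[np.cos(.22),np.sin(.22),0]
    print(o['time_s'],p.round(4),'stand x %.4f'%s,'angle', np.degrees(np.arccos((.036-s)/.114)),np.round(o['force'],1),o['grip_width'])
t=cv2.resize(c['image'][165:265,225:315],(360,400),interpolation=cv2.INTER_CUBIC)
cv2.imwrite('pics/f.png',np.hstack([w[:,100:400],cv2.resize(t,(346,384))])[:,:,::-1])
E
```

```text
21.75 [ 0.4676 -0.0286  0.1332] stand x -0.0458 angle 44.150928395521476 [-0.3  7.  -0.8] 0.007801383217193411
21.8 [ 0.4677 -0.0286  0.1332] stand x -0.0458 angle 44.167303798347746 [0.2 5.3 0.2] 0.007871863400981234
21.85 [ 0.4677 -0.0286  0.1332] stand x -0.0458 angle 44.148456885295786 [-0.9  5.8  0.5] 0.008067787986794334
21.9 [ 0.4677 -0.0286  0.1332] stand x -0.0458 angle 44.15420004888061 [-1.1  6.   0.1] 0.008430412882514489
21.95 [ 0.4676 -0.0286  0.1332] stand x -0.0458 angle 44.14622267294765 [ 0.1  7.3 -0.3] 0.008281566160894092
```

View pics/f.png

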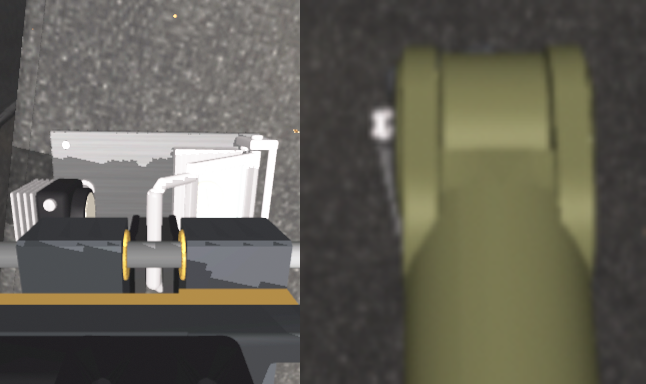

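The rod is held between the fingers, with the side wire visible at about (155,190) in the wrist view. Position in x and z both put the glass at about 44 degrees and at rest, so I'm handing in.

```bash
python3 -c "
from cell import workorder; print(workorder.sign_off())"
```

```text
the job is handed in; nothing more can be done
None
```

The job is handed in at about 22 s of the 61 s, with the verdict not shown to me: the mount is in the recess, pressed to its stop and let go, and the gripper is holding the glass by its handle at about 44°, at rest.

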